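# Put the mixing palette away in its rack bay

## Task

Put the flat white mixing palette away: slide it lengthwise over the desk into the flat bay at the foot of the plywood paint rack, until it is fully home against the stop at the back. Keep it flat on the desk all the way, and do not shove or knock over the other things on the desk.

Things in the scene. Friction and masses are not known exactly. Their poses are not given: they have to be found in the camera images.
- palette: The slab to put away: loose flat white paint-mixing palette, a rectangular slab 140 mm long (its x), 96 wide (its y), 16 thick, about 0.3 kg, with paint-stained wells on top. Lies flat on the desk before the rack's mouth, askew and to one side. Origin: centre of its underside. Slides when its edge is pushed (a few N); two fingertips spread along an edge turn it until that edge lies against both.
- rack: Fixed plywood paint rack with a flat bay at desk level. Origin: on the desk, middle of the bay's mouth; x points level into the bay, y across it, z up. Bay: 101 mm wide, 22 high, floor is the desk, 5 mm clear roof (top at 27 mm), walls 10 mm thick, solid stop at x = 110 mm. Behind the stop: a 230 mm wide, 50 mm high step (x 110 to 196) with small fixed bottles up to 121 mm high.
- bay_cheeks (a point): Point on the desk between the tips of the two guide cheeks that flare out before the mouth; in the rack's frame x = -30 mm, y = 0. The cheeks are 8 mm thick and 22 mm high; their inner faces are 123 mm apart here and 101 mm apart at the mouth (x = 0). The desk before them is bare but for the palette. Axes as the rack's.
- bay_home (a point): Where the palette's origin lies when it is fully home, lengthwise in the bay against the stop: in the rack's frame x = 40 mm, y = 0, z = 0. The palette's last 30 mm then stick out of the roofed bay, its outer edge level with the cheeks' tips. Axes as the rack's.
- figure: Small grey model figure on a round black base 40 mm across, about 65 mm high, standing to the side of the palette, about 215 mm from the rack's centre line on its -y side. Origin: centre of the underside. Bystander, to be left where it stands.
- paint_bottle: Dropper paint bottle 25 mm across, 71 mm high, standing next to the bay's wall on its -y side. Origin: centre of the underside. Bystander, to be left where it stands.
- tape: Roll of yellow tape lying flat, 76 mm across, 19 mm high, next to the bay's wall on its +y side. Origin: centre of the underside. Bystander, to be left where it stands.
- jar: Amber glass jar with lid, 90 mm across, 84 mm high, on the left of the work area. Origin: centre of the underside. Bystander, to be left where it stands.
- water_cup: White mug 76 mm across, 85 mm high, right of the work area. Origin: centre of the underside. Bystander, to be left where it stands.
Things that resemble listed ones, but are neither listed nor needed, are in the scene too. Of the things like the palette, leave any that is blue or pink; of the rest the smaller one is meant.

How it is judged (in metres and radians):
At the end, for the whole second after the job is handed in: The palette lies at rest, flat on the desk, lengthwise in the bay (within 5 mm of the centre line and 0.07 rad of its direction), its inner edge within 6 mm of the stop (x of palette in the frame of rack between 0.034 and 0.045 m and y of palette in the frame of rack between -0.005 and 0.005 m and z of palette in the frame of rack below 0.004 m and angle between the x axis of palette and the x axis of rack, either way round below 0.07 rad and angle between palette's own z axis and vertical below 0.05 rad and linear speed of palette below 0.01 m/s); the robot touches nothing.
It fails at once if The palette is lifted off the desk or tipped up: its underside's centre more than 25 mm up, or tilted more than 0.3 rad (height (world z) of palette above 0.025 m or angle between palette's own z axis and vertical above 0.3 rad).
It fails at once if One of the other things is moved by more than 30 mm or knocked over (distance of any of figure, paint_bottle, tape, jar, water_cup from where it was at the start of the episode above 0.03 m or angle between any of figure, paint_bottle, tape, jar, water_cup's own z axis and vertical above 0.6 rad).
It also fails if it takes over 64 s, if anything falls off the work surface, if the arm or the gripper's body presses on something with over 40 N, if the wrist force passes 120 N, or if a joint passes its speed limit or range.

## Robot

A 6-joint arm with a two-finger parallel gripper is mounted at the origin on the work surface. World frame = base frame: x ahead of the robot, y to its left, z up, the work surface at z = 0. Lengths are in mm, angles in rad, forces in N, time in s.
With the tool pointing down it reaches from about 300 to 875 mm from the base axis. Payload 6.4 kg.
Tool frame: the origin (TCP) lies on the front face of the gripper's body, between the roots of the fingers; the fingertips stand 64 mm ahead of it and the grasp point (between the pads) lies 45 mm ahead of it; x points along the fingers, y is the direction in which the jaws open and shut, and the axes are right-handed (so a half turn about x gives the same grasp; the last joint's range is limited). The gripper opens to 88 mm and grips with 3 to 60 N. Pads are 18 mm wide; open, the fingers measure 123 mm over their backs; the gripper's body (75 mm by 187 mm) begins 45 mm behind the grasp point.
Start: joints at [-1.477, 0.181, 1.607, -0, 1.354, -0.206], TCP at [169.83, -549.363, 302.714] pointing down, gripper open.
Joint ranges: [-2.99, 2.99], [-0.89, 2.07], [0.3, 2.58], [-1.14, 4.28], [0, 2.63], [-3.12, 3.12]. Speed limits (rad/s): [2.57, 2.57, 3.01, 3.14, 3.14, 3.14].

## Interface

Orientations are given as a unit quaternion [x, y, z, w].
In Python, from bench import ctrl, vision gives the robot as it stands.
- The arm moves only by the tool jog_arm, never from a script. Its argument "targets" is one flat list of numbers, 4 for each row, row after row: the shift along the tool's x, y, z in m, then the turn about the tool's x in degrees. In form: [x, y, z, spin, x, y, z, spin, ...]. A call has exactly 10 rows; each row shifts and turns the pose as measured when the row begins, along the tool's axes as they then stand; what a row does not reach is not made up. A row lasts 1/8 s, in which the tool goes at most 62.5 mm and 10.7 degrees, less where a joint would pass 70% of its speed; a pose out of reach is approached as far as the arm can. A call is refused whole if a number of a shift passes 0.0625 or a number of a turn 10.7, either way. A call with a gripper value outside its range is refused whole. "claw" is the closure in counts, from 0 (fully open) to 255 (shut), set as the call begins (left out, the last holds). The fingers move at their own pace and stop on an object; "grip_force" is the grip in N (left out, the last holds). Time passes only in rows, so rows that do not move let the fingers close, or fill a call up. It gives the time, the measured TCP pose, the force and the opening at its end, in the units of the state.
- ctrl.observe(): the state, without advancing time (a new reading comes with each control period).
- vision.get_image(name): name is "scene" or "top" or "wrist"; returns a dict with "img" (400x640x3 uint8, red, green, blue), "fx", "fy", "cx", "cy" (pixels), "position" and "rotation" of the camera in the world. Camera axes: x right, y up, looking along -z (the intrinsics and any distortion apply to the point x, -y, -z); pixel columns grow to the right and rows downward; lengths in mm; the calibration is good to about 2 mm. The wrist camera is an equidistant fisheye: a pixel r from the principal point sees the ray r / f radians off the axis. A picture is of the moment at which its call begins. There is no depth.
- ctrl.job_done(): hands the job in, once; it reports no verdict.
The state is a dict: "time": time; "joint_positions": joint angles; "qd": joint speeds; "joint_efforts": joint torques, N m; "ee_pos": TCP position; "ee_rot": TCP orientation; "force": force on the tool from outside, world axes, zero at the start; "wrist_torque": the same for the moment, N m; "grip_width": finger opening in mm.
Only numpy, scipy, OpenCV 4.12 (cv2) and the standard library are available. Lean on these libraries where they do the work, as an engineer would, in place of code of your own. Each camera call takes 0.05 s, during which the arm holds its last target.

## Working session

There is one attempt and no reset: what is moved stays moved. The work goes in short steps, Python scripts to look and compute and a tool call to move; the robot and the scene stay as the last step left them, time stands still between calls to the robot, and variables do not carry over. Pictures are saved under pics/ and viewed, and the job is handed in when it is done.

Besides the shell and the picture viewer there is one more tool, called as name(argument=value, ...), one argument or row to a line, values as JSON. jog_arm: Moves the arm, as the interface text tells. Its arguments: {"type":"object","properties":{"targets":{"type":"array"},"claw":{"type":"number"},"grip_force":{"type":"number"}},"required":["targets"]}

```bash
mkdir -p pics; ls; python3 - <<'E'
from bench import ctrl, vision
import cv2
for n in ["scene","top","wrist"]:
    d=vision.get_image(n); cv2.imwrite(f"pics/{n}0.png",d["img"][:,:,::-1]); print(n,d["fx"],d["fy"],d["cx"],d["cy"],d["position"],d["rotation"],[k for k in d])
print(ctrl.observe())
E
```

```text
pics
scene 431.0753067162371 431.0753067162371 317.68257324892295 197.59591728234574 [1106.45631668  873.62091047  720.12405801] [0.13434517 0.46896349 0.83975373 0.23840783] ['img', 'fx', 'fy', 'cx', 'cy', 'position', 'rotation']
top 374.3568486867681 374.3568486867681 320.849851740446 192.2692664027039 [ 420.99782384  -59.79971136 1088.91866889] [ 0.04404111 -0.04106761 -0.7007464   0.71086448] ['img', 'fx', 'fy', 'cx', 'cy', 'position', 'rotation']
wrist 309.70691628693146 309.70691628693146 320.5472249115011 203.32405453601183 [ 241.75723455 -525.90949192  383.78273969] [-0.11935116  0.08869847 -0.58655969  0.79613794] ['img', 'fx', 'fy', 'cx', 'cy', 'position', 'rotation']
{'time': 0.15, 'joint_positions': array([-1.47729067e+00,  1.81371410e-01,  1.60775011e+00,  6.83919538e-06,
        1.35377387e+00, -2.06293516e-01]), 'qd': array([-0.00039746, -0.00241606, -0.00277744, -0.00146713,  0.00189494,
        0.00046534]), 'joint_efforts': array([ 1.64165936e-03, -4.34227467e+01, -3.42174089e+01,  7.02577410e-02,
        3.55997519e-02, -8.27585791e-05]), 'ee_pos': array([ 169.80616799, -549.03096873,  302.03009395]), 'ee_rot': array([ 0.69920559,  0.10605769, -0.69914895,  0.10513825]), 'force': array([ 0.32660927, -0.11006564,  0.40958857]), 'wrist_torque': array([-0.03809952, -0.01686613, -0.03129711]), 'grip_width': 88.12331678858196}
```

View pics/top0.png

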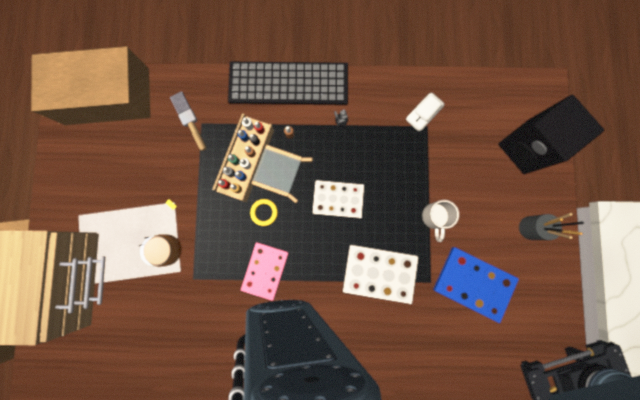

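View pics/scene0.png

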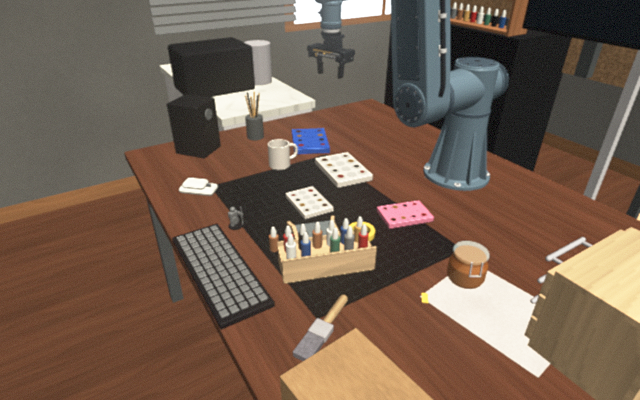

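View pics/wrist0.png

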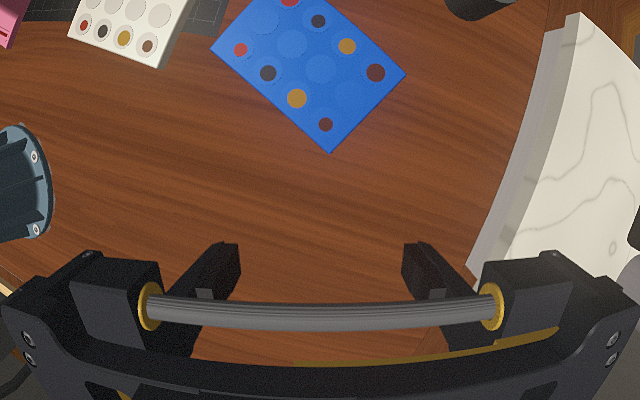

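```bash
cat > h.py <<'E'
import numpy as np, cv2
from scipy.spatial.transform import Rotation as R
from bench import ctrl, vision
def rays(d,px,fish=False):
    px=np.atleast_2d(px).astype(float)
    a=(px[:,0]-d["cx"])/d["fx"]; b=(px[:,1]-d["cy"])/d["fy"]
    if fish:
        r=np.hypot(a,b)+1e-12; s=np.sin(r)/r
        v=np.c_[a*s,-b*s,-np.cos(r)]
    else: v=np.c_[a,-b,-np.ones(len(a))]
    return R.from_quat(d["rotation"]).apply(v)
def hit(d,px,z,fish=False):
    v=rays(d,px,fish); p=np.array(d["position"]); z=np.broadcast_to(z,(len(v),))
    return p+v*((z-p[2])/v[:,2])[:,None]
def proj(d,P,fish=False):
    q=R.from_quat(d["rotation"]).inv().apply(np.atleast_2d(P)-d["position"])
    x,y,z=q[:,0],-q[:,1],-q[:,2]
    if fish:
        rr=np.hypot(x,y); t=np.arctan2(rr,z); x,y=x/rr*t,y/rr*t
    else: x,y=x/z,y/z
    return np.c_[d["fx"]*x+d["cx"],d["fy"]*y+d["cy"]]
E
python3 - <<'E'
from h import *
im=cv2.imread("pics/top0.png"); c=im[100:320,200:440]
cv2.imwrite("pics/topc.png",cv2.resize(c,None,fx=3.3,fy=2.7 if 0 else 2.7,interpolation=cv2.INTER_CUBIC) if 0 else cv2.resize(im[105:235,200:400],None,fx=4,fy=4,interpolation=cv2.INTER_CUBIC))
im=cv2.imread("pics/scene0.png")
cv2.imwrite("pics/scenec.png",cv2.resize(im[150:300,220:420],None,fx=4,fy=4,interpolation=cv2.INTER_CUBIC))
E
```

```text
(no output)
```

View pics/topc.png

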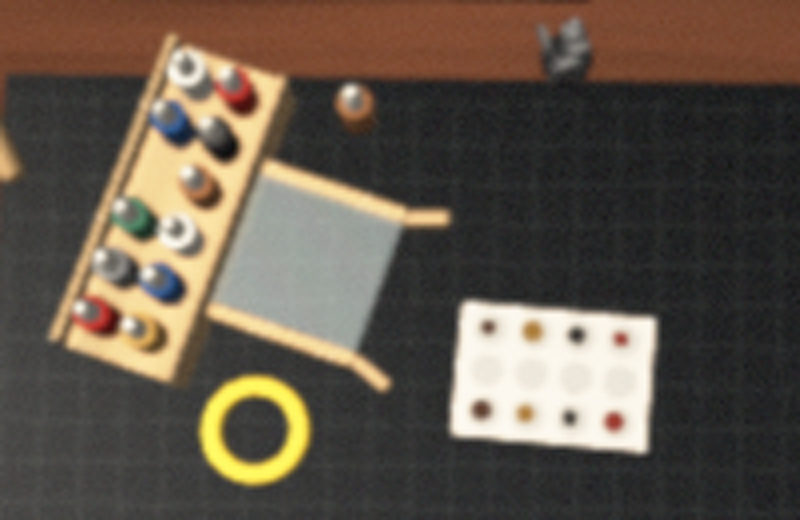

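View pics/scenec.png

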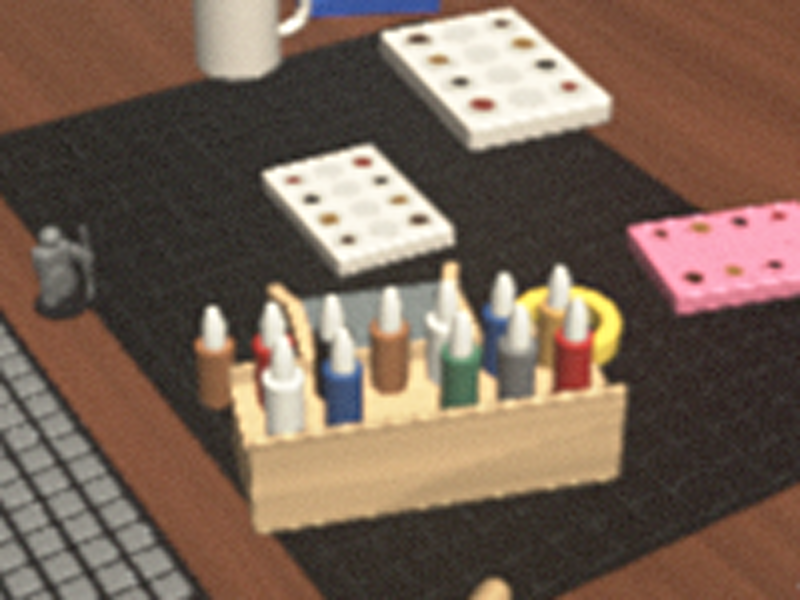

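```bash
cat > m.py <<'E'
from h import *
from scipy.optimize import least_squares
d=dict(np.load("pics/top0.npz")) if 0 else vision.get_image("top")
o=lambda c:(np.array(c,float)+.5)/4-.5+[200,105]
pal=o([(463,300),(657,317),(647,453),(450,436)])
P=hit(d,pal,16); print("pal",P.round(1)); print([np.linalg.norm(P[i]-P[(i+1)%4]).round(1) for i in range(4)])
c=P.mean(0); a=P[0]-P[1]+P[3]-P[2]; print("centre",c.round(1),"yaw",np.arctan2(a[1],a[0]))
obj=np.array([(0,-50.5,27),(0,50.5,27),(110,-50.5,27),(-30,-61.5,22),(-30,61.5,22),(110,-115,50),(110,115,50)])
px=o([(404,222),(356,352),(263,180),(450,224),(384,391),(287,80),(180,384)])
def f(v,full=False):
    R3=R.from_euler('z',v[2]).as_matrix(); W=obj@R3.T+[v[0],v[1],0]
    return (proj(d,W)-px).ravel()
s=least_squares(f,[420,0,1.3],x_scale=[100,100,1],loss='soft_l1'); print("rack",s.x); print(s.fun.reshape(-1,2).round(1))
for n,q,z in [("tape",(255,430),10),("pb",(357,115),30),("fig",(565,60),20)]: print(n,hit(d,o([q]),z).round(0))
v=s.x;Rm=R.from_euler('z',-v[2]).as_matrix()
print("pal in rack",(Rm@(c-[v[0],v[1],16])).round(1), "dyaw",np.arctan2(a[1],a[0])-v[2])
# overlay
im=cv2.resize(d["img"][105:235,200:400,::-1],None,fx=4,fy=4,interpolation=cv2.INTER_CUBIC)
Rz=R.from_euler('z',v[2]).as_matrix()
def dr(pts,col):
    q=proj(d,np.array(pts)@Rz.T+[v[0],v[1],0]); q=((q-[200,105]+.5)*4-.5).astype(int); cv2.polylines(im,[q],False,col,1)
dr([(-30,-61.5,22),(0,-50.5,22),(110,-50.5,27),(110,50.5,27),(0,50.5,22),(-30,61.5,22)],(0,0,255))
dr([(110,-115,50),(110,115,50),(196,115,50),(196,-115,50),(110,-115,50)],(0,255,0))
dr([(110,-70,0),(-300,-70,0)],(255,255,0));dr([(0,0,0),(-300,0,0)],(255,255,0))
cv2.imwrite("pics/ov.png",im)
E
python3 m.py
```

```text
pal [[ 587.5  -37.9   16. ]
 [ 577.  -178.5   16. ]
 [ 478.6 -171.4   16. ]
 [ 488.8  -30.2   16. ]]
[np.float64(140.9), np.float64(98.7), np.float64(141.5), np.float64(99.0)]
centre [ 533.  -104.5   16. ] yaw 1.497738899654651
rack [593.31087153  21.17100537   1.24581898]
[[ 0.1  0.3]
 [ 0.1  0.6]
 [-0.3 -1.6]
 [-0.3  0.1]
 [ 1.8 -1.9]
 [ 0.4  0.7]
 [-1.6  0.2]]
tape [[491. 111.  10.]]
pb [[720.  41.  30.]]
fig [[ 767. -110.   20.]]
pal in rack [-138.4   17.     0. ] dyaw 0.2519199225923787
```

View pics/ov.png

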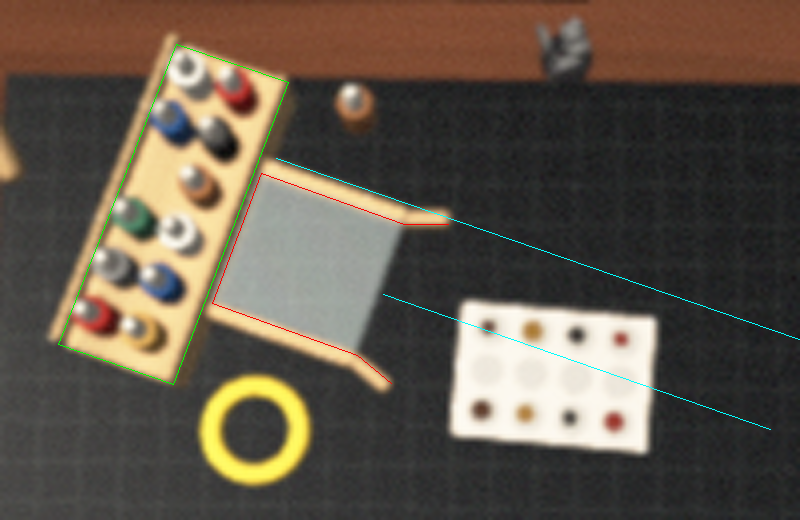

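```bash
cat > p.py <<'E'
from h import *
RX,RY,RYAW=593.3,21.2,1.2458
def toworld(x,y): 
    c,s=np.cos(RYAW),np.sin(RYAW); return np.array([RX+c*x-s*y,RY+s*x+c*y])
def torack(p):
    c,s=np.cos(RYAW),np.sin(RYAW); a,b=p[0]-RX,p[1]-RY; return np.array([c*a+s*b,-s*a+c*b])
def st():
    o=ctrl.observe(); T=R.from_quat(o["ee_rot"]).as_matrix()
    print("t",o["time"],"tcp",o["ee_pos"].round(1),"rack",torack(o["ee_pos"]).round(1),"F",o["force"].round(1),"g",round(o["grip_width"],1),"j6",o["joint_positions"][5].round(2),"tilt x",T[:,0].round(3))
    y=np.arctan2(T[1,1],T[0,1]); print("jaw yaw - rack yaw deg",np.degrees(y-RYAW).round(2),"y",T[:,1].round(3),"z",T[:,2].round(3)); return o,T
def go(x,y,z,T,o): print("tool shift mm",(T.T@(np.r_[toworld(x,y),z]-o["ee_pos"])).round(1))
E
python3 - <<'E'
from p import *
o,T=st(); go(-138,108,200,T,o); print(toworld(-138,108),toworld(-240,0))
E
```

```text
t 0.2 tcp [ 169.8 -549.1  302.2] rack [-675.7  219.2] F [-1.1 -0.1 -0.7] g 88.1 j6 -0.21 tilt x [-0.     0.001 -1.   ]
jaw yaw - rack yaw deg -144.2 y [ 0.295 -0.955 -0.001] z [-0.955 -0.295 -0.   ]
tool shift mm [ 102.6 -370.9 -404.7]
[446.88946279 -75.09098917] [ 516.66672681 -206.23645583]
```

jog_arm(
  targets=[0,-0.037,-0.04,0,0,-0.037,-0.04,0,0,-0.037,-0.04,0,0,-0.037,-0.04,0,0,-0.037,-0.04,0,0,-0.037,-0.04,0,0.01,-0.037,-0.04,0,0.01,-0.037,-0.04,0,0.02,-0.037,-0.04,0,0.02,-0.037,-0.04,0],
)

```text
time: 1.45
ee_pos: [450.4, -67.0, 242.6]
ee_rot: [0.702, 0.101, -0.697, 0.104]
force: [0.7, -1.2, 0.4]
grip_width: 88.2
```

```bash
python3 - <<'E'
from p import *
o,T=st(); go(-138,108,200,T,o)
E
```

```text
t 1.45 tcp [450.4 -67.  242.6] rack [-129.2  107.3] F [ 0.7 -1.2  0.4] g 88.2 j6 0.87 tilt x [ 0.007 -0.003 -1.   ]
jaw yaw - rack yaw deg -144.7 y [ 0.287 -0.958  0.005] z [-0.958 -0.287 -0.006]
tool shift mm [42.6  6.6  5.9]
```

jog_arm(
  targets=[0,0.006,0.006,0,0,0,0,7,0,0,0,7,0,0,0,7,0,0,0,7,0,0,0,7,0,0,0,0,0.03,0,0,0,0.03,0,0,0,0,0,0,0],
)

```text
time: 2.7
ee_pos: [445.4, -78.0, 182.2]
ee_rot: [0.7, -0.117, -0.695, -0.114]
force: [-0.3, 0.8, -0.7]
grip_width: 88.3
```

```bash
python3 - <<'E'
from p import *
o,T=st(); go(-138,108,70,T,o)
d=vision.get_image("wrist"); cv2.imwrite("pics/w1.png",d["img"][:,:,::-1])
E
```

```text
t 2.7 tcp [445.4 -78.  182.2] rack [-141.2  108.5] F [-0.3  0.8 -0.7] g 88.3 j6 1.46 tilt x [ 0.007 -0.005 -1.   ]
jaw yaw - rack yaw deg -180.21 y [-0.323 -0.946  0.003] z [-0.946  0.323 -0.008]
tool shift mm [112.2  -3.5   0.4]
```

View pics/w1.png

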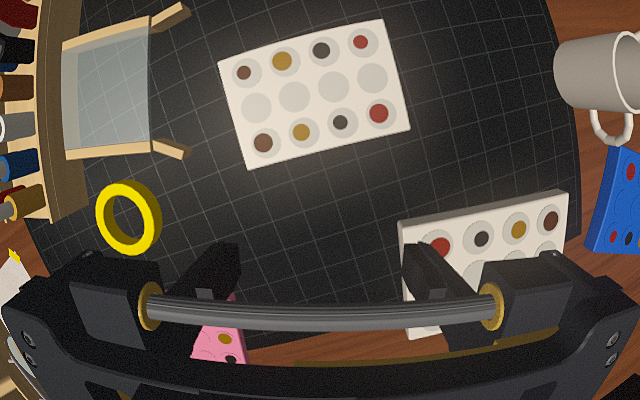

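```bash
python3 - <<'E'
from p import *
d=vision.get_image("top")
for n,q,z in [("big",[(349,246),(418,255),(413,303),(344,294)],16),("pink",[(256,243),(288,251),(273,299),(241,290)],16)]:
    for w in hit(d,q,z): print(n,w.round(0),torack(w).round(0))
w=vision.get_image("wrist")
px=[(218,62),(383,19),(410,129),(248,170)]
P=hit(w,px,16,True); print([torack(p).round(1) for p in P],[np.linalg.norm(P[i]-P[(i+1)%4]).round(1) for i in range(4)])
c=P.mean(0);a=P[0]-P[1]+P[3]-P[2];print(torack(c),np.arctan2(a[1],a[0])-RYAW)
print("cheek tips/mouth",[torack(p).round(1) for p in hit(w,[(189,13),(188,158),(152,15),(152,140)],[22,22,27,27],True)])
print("big",[torack(p).round(1) for p in hit(w,[(398,222),(568,193)],20,True)])
E
```

```text
big [ 398. -136.   16.] [-212.  134.]
big [ 376. -332.   16.] [-404.   93.]
big [ 244. -315.   16.] [-431.  224.]
big [ 265. -123.   16.] [-242.  265.]
pink [403. 128.  16.] [ 40. 214.]
pink [382.  36.  16.] [-53. 205.]
pink [249.  75.  16.] [-59. 344.]
pink [272. 165.  16.] [ 34. 350.]
[array([-57.4, -15.1]), array([-192.8,  -49.5]), array([-215.7,   42.8]), array([-80.8,  77.2])] [np.float64(139.7), np.float64(95.1), np.float64(139.2), np.float64(95.2)]
[-136.68046427   13.86969508] 0.24969293497836098
cheek tips/mouth [array([-32.2, -61.2]), array([-29.4,  64.4]), array([  1.7, -64.7]), array([ 2.3, 46.4])]
big [array([-208.6,  122.6]), array([-404.1,   95.1])]
```

jog_arm(
  targets=[0,-0.006,-0.003,0,0.02,0,0,0,0.02,0,0,0,0.02,0,0,0,0.02,0,0,0,0.015,0,0,0,0.01,0,0,0,0,0,0,0,0,0,0,0,0,0,0,0],
  claw=60,
)

```text
time: 4.1
ee_pos: [462.7, -75.9, 85.9]
ee_rot: [0.709, -0.118, -0.687, -0.111]
force: [0.1, -0.0, -0.1]
grip_width: 67.4
```

```bash
python3 - <<'E'
from p import *
o,T=st(); go(-135,57,70,T,o)
E
```

```text
t 4.1 tcp [462.7 -75.9  85.9] rack [-133.7   92.8] F [ 0.1 -0.  -0.1] g 67.4 j6 1.48 tilt x [ 0.029 -0.015 -0.999]
jaw yaw - rack yaw deg -180.02 y [-0.32  -0.948  0.005] z [-0.947  0.319 -0.032]
tool shift mm [ 17.    1.2 -35.3]
```

jog_arm(
  targets=[0,0,0.006,0,0,0,0.006,0,0.004,0,0,0,0.004,0,0,0,0.003,0,0,0,0.003,0,0,0,0.002,0,0,0,0,0,0,0,0,0,0,0,0,0,0,0],
)

```text
time: 5.35
ee_pos: [451.4, -72.3, 68.9]
ee_rot: [0.709, -0.118, -0.686, -0.111]
force: [-0.2, -0.3, -0.2]
grip_width: 67.1
```

```bash
python3 - <<'E'
from p import *
o,T=st(); go(-135,57,70,T,o)
d=vision.get_image("wrist"); cv2.imwrite("pics/w2.png",d["img"][:,:,::-1])
E
```

```text
t 5.35 tcp [451.4 -72.3  68.9] rack [-133.9  104.6] F [-0.2 -0.3 -0.2] g 67.1 j6 1.48 tilt x [ 0.03  -0.015 -0.999]
jaw yaw - rack yaw deg -180.02 y [-0.32  -0.948  0.005] z [-0.947  0.319 -0.034]
tool shift mm [  0.6   1.1 -47.7]
```

View pics/w2.png

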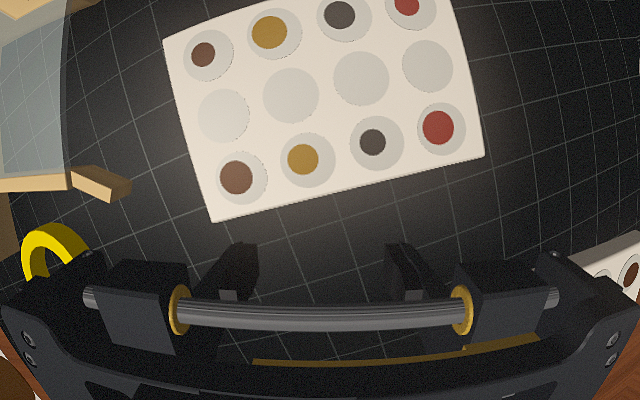

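jog_arm(
  targets=[0,0,-0.005,0,0,0,-0.005,0,0,0,-0.005,0,0,0,-0.005,0,0.001,0,-0.005,0,0,0,-0.005,0,0,0,-0.005,0,0,0,-0.005,0,0,0,0,0,0,0,0,0],
)

```text
time: 6.65
ee_pos: [491.8, -85.7, 69.0]
ee_rot: [0.709, -0.118, -0.687, -0.111]
force: [1.1, 0.5, -0.5]
grip_width: 67.9
```

```bash
python3 - <<'E'
from p import *
o,T=st(); go(-135,59,70,T,o)
d=vision.get_image("wrist"); cv2.imwrite("pics/w3.png",d["img"][:,:,::-1])
d=vision.get_image("top"); cv2.imwrite("pics/t3.png",cv2.resize(d["img"][105:235,200:400,::-1],None,fx=4,fy=4,interpolation=cv2.INTER_CUBIC))
E
```

```text
t 6.65 tcp [491.8 -85.7  69. ] rack [-133.7   62. ] F [ 1.1  0.5 -0.5] g 67.9 j6 1.49 tilt x [ 0.029 -0.015 -0.999]
jaw yaw - rack yaw deg -180.01 y [-0.319 -0.948  0.004] z [-0.947  0.319 -0.033]
tool shift mm [-0.9  1.3 -3. ]
```

View pics/w3.png

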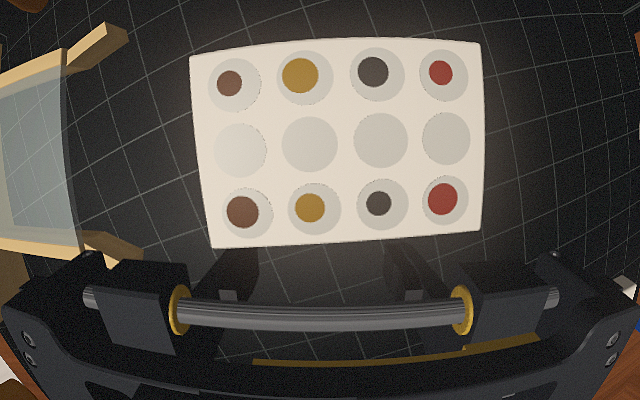

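```bash
python3 - <<'E'
from p import *
w=vision.get_image("wrist")
P=hit(w,[(190,57),(480,42),(481,230),(212,248)],16,True); print([torack(p).round(1) for p in P],[np.linalg.norm(P[i]-P[(i+1)%4]).round(1) for i in range(4)])
c=P.mean(0);a=P[0]-P[1]+P[3]-P[2];print(torack(c),np.arctan2(a[1],a[0])-RYAW)
print("mouth/tips",[torack(p).round(1) for p in hit(w,[(64,52),(82,250),(125,33),(141,252)],[27,27,22,22],True)])
E
```

```text
[array([-73.2, -43.1]), array([-210.4,  -53.4]), array([-217.4,   41.6]), array([-79.1,  50.3])] [np.float64(137.5), np.float64(95.2), np.float64(138.6), np.float64(93.6)]
[-145.01738828   -1.15546237] 0.06913545328042048
mouth/tips [array([  0.7, -58. ]), array([ 1.1, 51.3]), array([-38.9, -60.1]), array([-39.3,  51.9])]
```

View pics/t3.png

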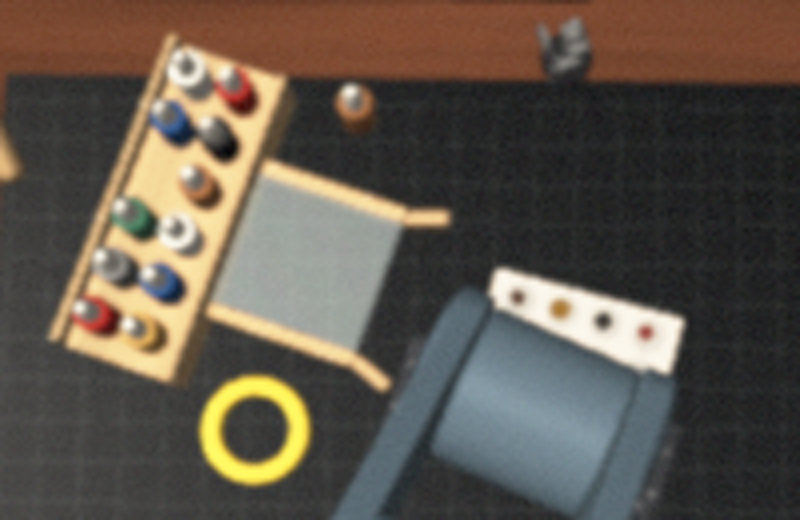

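jog_arm(
  targets=[0,0,0.015,0,-0.02,0,0.005,0,-0.02,0,0,-10,0,0,0,-10,0,0,0,-10,0,0,0,-10,0,0,0,-10,0,0,0,-10,0,0,0,-10,0,0,0,-10],
  claw=95,
)

```text
time: 8.05
ee_pos: [461.0, -74.5, 107.9]
ee_rot: [0.605, 0.366, -0.595, 0.383]
force: [-0.2, 0.3, 0.6]
grip_width: 55.4
```

```bash
python3 - <<'E'
from p import *
o,T=st(); go(-250,0,110,T,o)
E
```

```text
t 8.05 tcp [461.  -74.5 107.9] rack [-132.9   94.8] F [-0.2  0.3  0.6] g 55.4 j6 0.04 tilt x [ 0.024 -0.013 -1.   ]
jaw yaw - rack yaw deg -97.38 y [ 0.898 -0.438  0.027] z [-0.438 -0.899  0.001]
tool shift mm [  0.9 109.1 103.9]
```

jog_arm(
  targets=[0,0,0,-7,0,0.012,0.015,0,0,0.012,0.015,0,0,0.012,0.015,0,0,0.012,0.015,0,0,0.012,0.015,0,0,0.012,0.015,0,0,0.012,0.015,0,0,0.012,0.015,0,0,0,0,0],
)

```text
time: 9.3
ee_pos: [514.3, -230.7, 110.8]
ee_rot: [0.581, 0.401, -0.572, 0.418]
force: [-0.1, 0.7, -0.0]
grip_width: 55.3
```

```bash
python3 - <<'E'
from p import *
o,T=st(); go(-245,0,70,T,o)
d=vision.get_image("wrist"); cv2.imwrite("pics/w4.png",d["img"][:,:,::-1])
E
```

```text
t 9.3 tcp [ 514.3 -230.7  110.8] rack [-263.9   -5.6] F [-0.1  0.7 -0. ] g 55.3 j6 -0.3 tilt x [ 0.024 -0.013 -1.   ]
jaw yaw - rack yaw deg -90.58 y [ 0.944 -0.329  0.027] z [-0.329 -0.944  0.005]
tool shift mm [ 40.5  -6.9 -19.1]
```

View pics/w4.png

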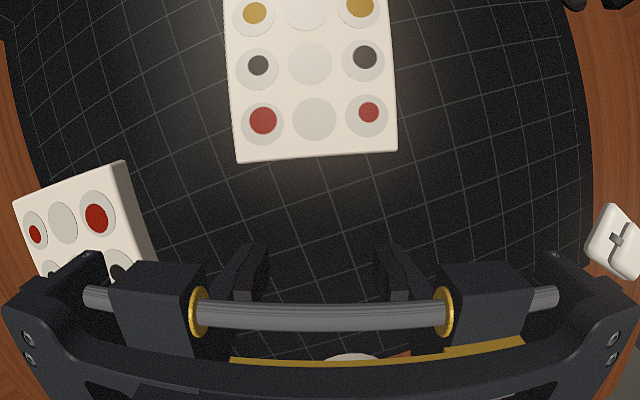

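```bash
python3 - <<'E'
from p import *
d=vision.get_image("top")
for q in [(424,214),(458,214),(441,200),(441,229),(440,240)]: print(torack(hit(d,[q],85)[0]).round(0))
w=vision.get_image("wrist")
P=hit(w,[(238,163),(397,151)],16,True); print([torack(p).round(1) for p in P])
E
```

```text
[-368.  -13.]
[-454.  -43.]
[-400.  -64.]
[-423.   10.]
[-429.   39.]
[array([-215.2,   42. ]), array([-209.3,  -51. ])]
```

jog_arm(
  targets=[0,-0.006,0,-0.6,0.008,0,0,0,0.008,0,0,0,0.008,0,0,0,0.008,0,0,0,0.006,0,-0.005,0,0,0,-0.005,0,0,0,-0.005,0,0,0,0,0,0,0,0,0],
)

```text
time: 10.7
ee_pos: [512.8, -209.1, 69.0]
ee_rot: [0.577, 0.406, -0.569, 0.422]
force: [0.2, 0.4, 0.5]
grip_width: 55.2
```

```bash
python3 - <<'E'
from p import *
o,T=st(); go(-235,0,69,T,o)
E
```

```text
t 10.7 tcp [ 512.8 -209.1   69. ] rack [-244.     2.7] F [0.2 0.4 0.5] g 55.2 j6 -0.29 tilt x [ 0.022 -0.011 -1.   ]
jaw yaw - rack yaw deg -89.71 y [ 0.949 -0.314  0.024] z [-0.315 -0.949  0.003]
tool shift mm [-0.   2.8 -9. ]
```

Push forward about 50 mm, then check.

jog_arm(
  targets=[0,0.002,-0.006,0,0,0,-0.006,0,0,0,-0.006,0,0,0,-0.006,0,0,0,-0.006,0,0,0,-0.006,0,0,0,-0.006,0,0,0,-0.006,0,0,0,-0.006,0,0,0,0,0],
)

```text
time: 11.95
ee_pos: [533.2, -155.5, 69.3]
ee_rot: [0.577, 0.406, -0.569, 0.422]
force: [-0.7, 0.0, 0.2]
grip_width: 54.7
```

```bash
python3 - <<'E'
from p import *
o,T=st(); go(-109,0,69,T,o)
d=vision.get_image("wrist"); cv2.imwrite("pics/w5.png",d["img"][:,:,::-1])
E
```

```text
t 11.95 tcp [ 533.2 -155.5   69.3] rack [-186.6    0.5] F [-0.7  0.   0.2] g 54.7 j6 -0.18 tilt x [ 0.022 -0.012 -1.   ]
jaw yaw - rack yaw deg -89.7 y [ 0.949 -0.314  0.025] z [-0.314 -0.949  0.004]
tool shift mm [ -0.    0.9 -77.6]
```

View pics/w5.png

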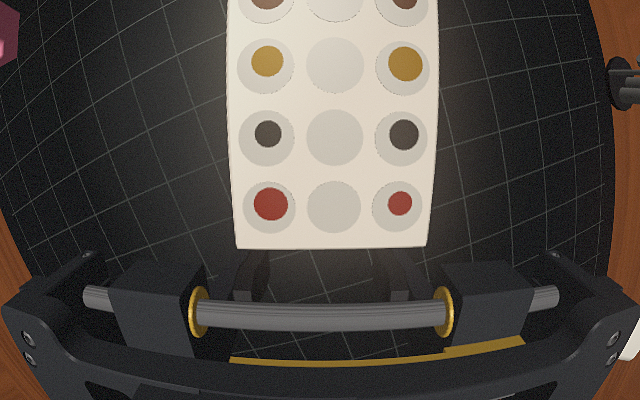

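```bash
python3 - <<'E'
from p import *
w=vision.get_image("wrist")
P=hit(w,[(237,248),(427,246)],16,True); print([torack(p).round(1) for p in P], np.linalg.norm(P[0]-P[1]))
P=hit(w,[(227,50),(438,50)],16,True); print([torack(p).round(1) for p in P], np.linalg.norm(P[0]-P[1]))
d=vision.get_image("top"); cv2.imwrite("pics/t5.png",cv2.resize(d["img"][105:235,200:400,::-1],None,fx=4,fy=4,interpolation=cv2.INTER_CUBIC))
E
```

```text
[array([-174.9,   41.2]), array([-174.8,  -53.7])] 94.83066942357775
[array([-82.1,  41.5]), array([-79.7, -52.2])] 93.69283065664118
```

View pics/t5.png

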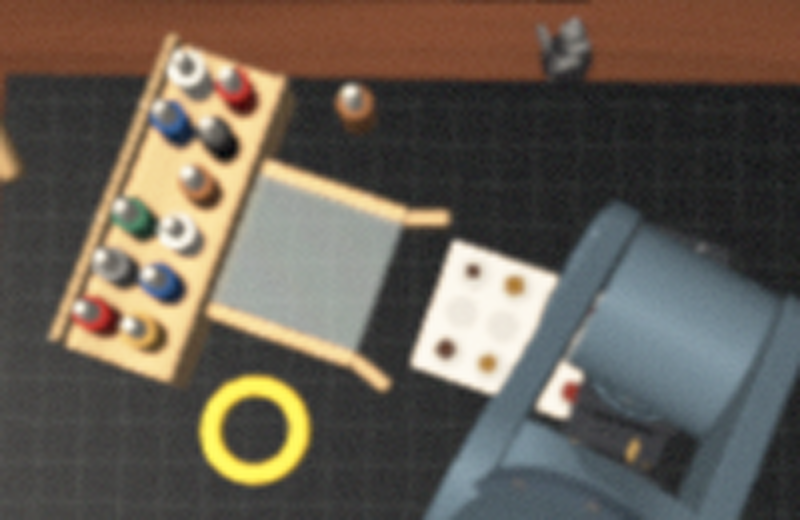

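jog_arm(
  targets=[0,-0.001,-0.005,0,0,-0.001,-0.005,0,0,-0.001,-0.005,0,0,-0.001,-0.005,0,0,-0.001,-0.005,0,0,-0.001,-0.005,0,0,0,0,0,0,0,0,0,0,0,0,0,0,0,0,0],
)

```text
time: 13.35
ee_pos: [537.3, -124.0, 69.2]
ee_rot: [0.577, 0.405, -0.569, 0.422]
force: [0.0, -1.1, 0.2]
grip_width: 55.6
```

```bash
python3 - <<'E'
from p import *
o,T=st(); go(-109,0,69,T,o)
d=vision.get_image("wrist"); cv2.imwrite("pics/w6.png",d["img"][:,:,::-1])
d=vision.get_image("top"); cv2.imwrite("pics/t6.png",cv2.resize(d["img"][105:235,200:400,::-1],None,fx=4,fy=4,interpolation=cv2.INTER_CUBIC))
E
```

```text
t 13.35 tcp [ 537.3 -124.    69.2] rack [-155.5    6.8] F [ 0.  -1.1  0.2] g 55.6 j6 -0.12 tilt x [ 0.023 -0.013 -1.   ]
jaw yaw - rack yaw deg -89.77 y [ 0.949 -0.315  0.026] z [-0.316 -0.949  0.005]
tool shift mm [  0.2   6.9 -46.5]
```

View pics/w6.png

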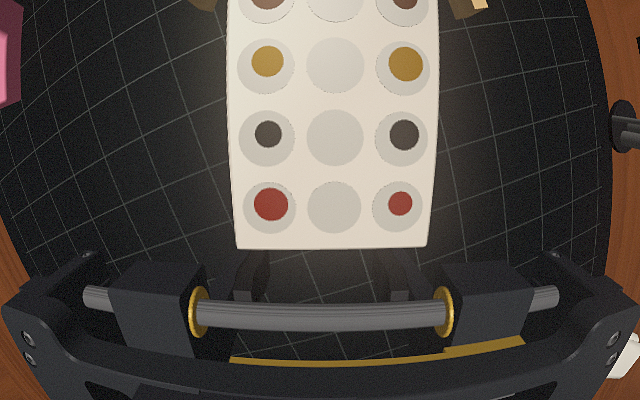

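View pics/t6.png

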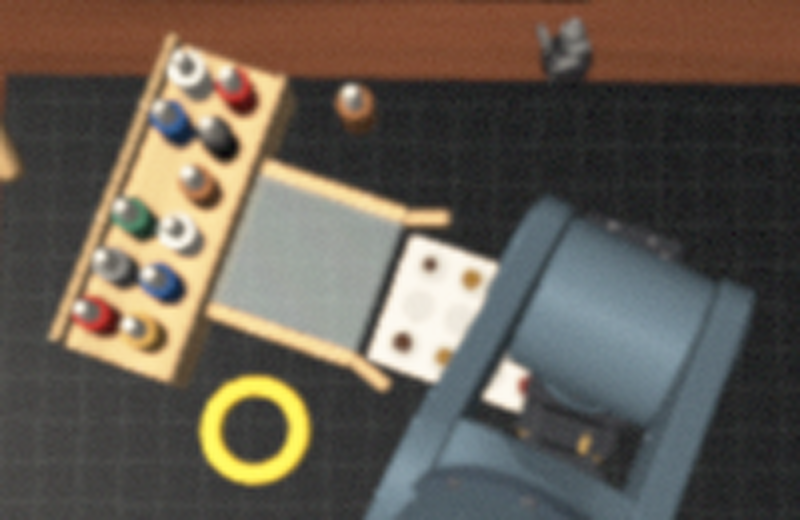

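jog_arm(
  targets=[0,0,-0.006,0,0,0,-0.006,0,0,0,-0.006,0,0,0,-0.006,0,0,0,-0.006,0,0,0,-0.006,0,0,0,-0.006,0,0,0,-0.006,0,0,0,-0.006,0,0,0,0,0],
)

```text
time: 14.7
ee_pos: [555.5, -69.2, 69.1]
ee_rot: [0.577, 0.405, -0.57, 0.422]
force: [-0.2, -1.2, 0.3]
grip_width: 55.4
```

```bash
python3 - <<'E'
from p import *
o,T=st(); go(-41,6,69,T,o)
d=vision.get_image("wrist"); cv2.imwrite("pics/w7.png",d["img"][:,:,::-1])
d=vision.get_image("top"); cv2.imwrite("pics/t7.png",cv2.resize(d["img"][105:235,200:400,::-1],None,fx=4,fy=4,interpolation=cv2.INTER_CUBIC))
E
```

```text
t 14.7 tcp [555.5 -69.2  69.1] rack [-97.7   6.9] F [-0.2 -1.2  0.3] g 55.4 j6 -0.01 tilt x [ 0.023 -0.013 -1.   ]
jaw yaw - rack yaw deg -89.73 y [ 0.949 -0.315  0.026] z [-0.315 -0.949  0.005]
tool shift mm [ -0.2   1.2 -56.7]
```

View pics/w7.png

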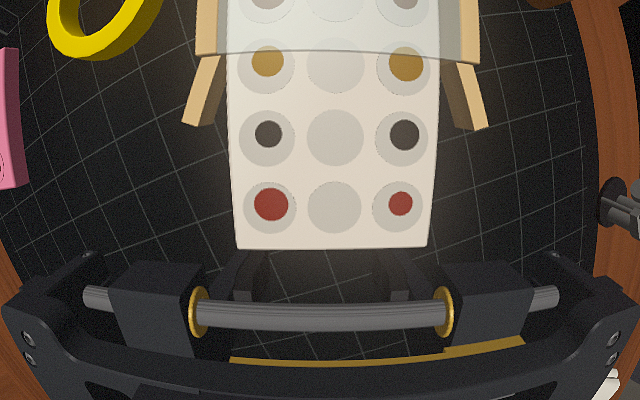

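View pics/t7.png

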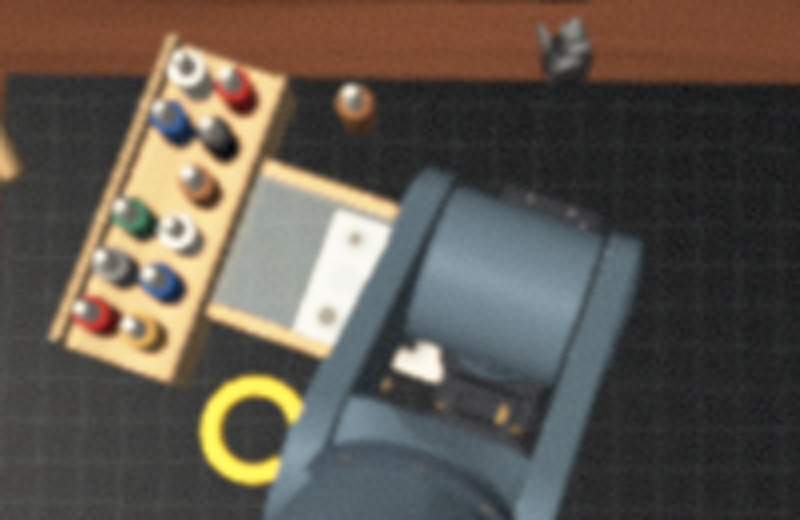

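jog_arm(
  targets=[0,0,-0.006,0,0,0,-0.006,0,0,0,-0.006,0,0,0,-0.006,0,0,0,-0.006,0,0,0,-0.006,0,0,0,-0.006,0,0,0,-0.004,0,0,0,-0.002,0,0,0,0,0],
)

```text
time: 16.05
ee_pos: [571.7, -21.3, 68.9]
ee_rot: [0.577, 0.405, -0.57, 0.422]
force: [-0.7, -1.5, 0.9]
grip_width: 55.4
```

```bash
python3 - <<'E'
from p import *
o,T=st(); go(-41,6,69,T,o)
d=vision.get_image("wrist"); cv2.imwrite("pics/w8.png",d["img"][:,:,::-1])
E
```

```text
t 16.05 tcp [571.7 -21.3  68.9] rack [-47.2   6.9] F [-0.7 -1.5  0.9] g 55.4 j6 0.09 tilt x [ 0.023 -0.014 -1.   ]
jaw yaw - rack yaw deg -89.76 y [ 0.949 -0.315  0.026] z [-0.316 -0.949  0.006]
tool shift mm [-0.1  1.  -6.2]
```

View pics/w8.png

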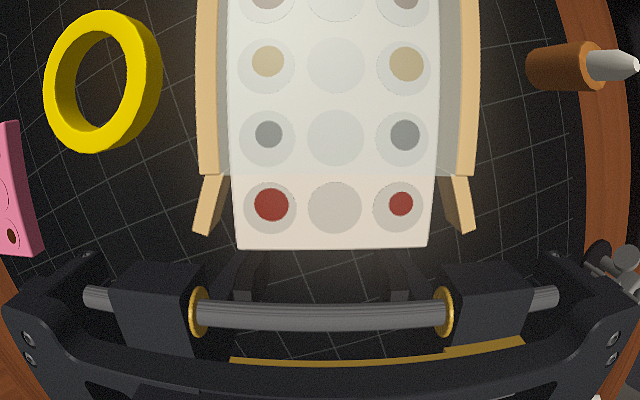

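jog_arm(
  targets=[0,0,-0.002,0,0,0,-0.002,0,0,0,-0.001,0,0,0,0,0,0,0,0,0,0,0,0,0,0,0,0,0,0,0,0,0,0,0,0,0,0,0,0,0],
)

```text
time: 17.35
ee_pos: [573.2, -16.7, 68.9]
ee_rot: [0.577, 0.405, -0.57, 0.422]
force: [-0.7, -3.1, 1.1]
grip_width: 55.5
```

```bash
python3 - <<'E'
from p import *
o,T=st()
E
```

```text
t 17.35 tcp [573.2 -16.7  68.9] rack [-42.3   7. ] F [-0.7 -3.1  1.1] g 55.5 j6 0.1 tilt x [ 0.022 -0.014 -1.   ]
jaw yaw - rack yaw deg -89.8 y [ 0.948 -0.316  0.026] z [-0.316 -0.949  0.006]
```

jog_arm(
  targets=[0,0,-0.001,0,0,0,-0.001,0,0,0,-0.001,0,0,0,-0.001,0,0,0,0,0,0,0,0,0,0,0,0,0,0,0,0,0,0,0,0,0,0,0,0,0],
)

```text
time: 18.6
ee_pos: [574.5, -12.7, 68.9]
ee_rot: [0.577, 0.405, -0.57, 0.422]
force: [-0.3, -1.9, 1.6]
grip_width: 55.3
```

```bash
python3 - <<'E'
from p import *
o,T=st()
d=vision.get_image("wrist"); cv2.imwrite("pics/w9.png",d["img"][:,:,::-1])
E
```

```text
t 18.6 tcp [574.5 -12.7  68.9] rack [-38.1   7. ] F [-0.3 -1.9  1.6] g 55.3 j6 0.1 tilt x [ 0.022 -0.014 -1.   ]
jaw yaw - rack yaw deg -89.79 y [ 0.948 -0.316  0.026] z [-0.316 -0.949  0.006]
```

View pics/w9.png

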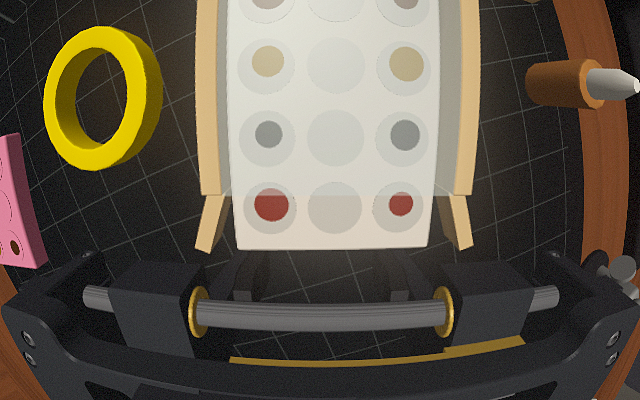

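jog_arm(
  targets=[0,0,-0.001,0,0,0,-0.001,0,0,0,-0.001,0,0,0,0,0,0,0,0,0,0,0,0,0,0,0,0,0,0,0,0,0,0,0,0,0,0,0,0,0],
)

```text
time: 19.9
ee_pos: [574.9, -11.6, 68.9]
ee_rot: [0.576, 0.404, -0.571, 0.423]
force: [-1.0, -3.9, 2.0]
grip_width: 55.1
```

```bash
python3 - <<'E'
from p import *
o,T=st()
w=vision.get_image("wrist"); cv2.imwrite("pics/w10.png",cv2.resize(w["img"][120:300,160:500,::-1],None,fx=2.3,fy=2.3))
E
```

```text
t 19.9 tcp [574.9 -11.6  68.9] rack [-36.9   7. ] F [-1.  -3.9  2. ] g 55.1 j6 0.11 tilt x [ 0.02  -0.017 -1.   ]
jaw yaw - rack yaw deg -89.78 y [ 0.949 -0.316  0.025] z [-0.316 -0.949  0.01 ]
```

View pics/w10.png

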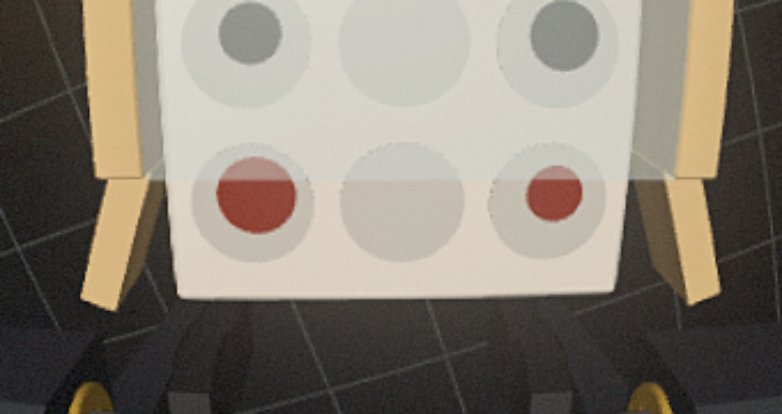

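```bash
python3 - <<'E'
from p import *
w=vision.get_image("wrist")
o=lambda c:(np.array(c,float)+.5)/2.3-.5+[160,120]
for n,c,z in [("edge",[(178,298),(613,292)],14),("tips inner",[(117,310),(690,305)],22),("mouth",[(141,179),(678,178)],27)]:
    print(n,[torack(p).round(1) for p in hit(w,o(c),z,True)])
E
```

```text
edge [array([-26.8,  48. ]), array([-26.4, -47.5])]
tips inner [array([-26. ,  59.5]), array([-26.5, -63.4])]
mouth [array([ 3.9, 49.4]), array([  3.9, -52.9])]
```

jog_arm(
  targets=[0,0,-0.002,0,0,0,-0.002,0,0,0,-0.002,0,0,0,-0.002,0,0,0,0,0,0,0,0,0,0,0,0,0,0,0,0,0,0,0,0,0,0,0,0,0],
)

```text
time: 21.25
ee_pos: [575.2, -10.9, 69.0]
ee_rot: [-0.571, -0.403, 0.575, -0.424]
force: [-0.8, -3.2, 1.9]
grip_width: 55.0
```

```bash
python3 - <<'E'
from p import *
o,T=st()
E
```

```text
t 21.25 tcp [575.2 -10.9  69. ] rack [-36.2   6.9] F [-0.8 -3.2  1.9] g 55.0 j6 0.13 tilt x [ 0.014 -0.028 -1.   ]
jaw yaw - rack yaw deg -89.76 y [ 0.949 -0.315  0.022] z [-0.316 -0.949  0.022]
```

jog_arm(
  targets=[0,0,0.006,0,0,0,0.01,0,0,0,0.015,0,0,0,0.02,0,-0.02,0,0.02,0,-0.03,0,0.02,0,-0.03,0,0.02,0,-0.03,0,0.01,0,0,0,0,0,0,0,0,0],
)

```text
time: 22.5
ee_pos: [530.2, -130.4, 182.1]
ee_rot: [-0.572, -0.404, 0.576, -0.422]
force: [-0.5, 0.3, -1.0]
grip_width: 55.4
```

```bash
python3 - <<'E'
from p import *
o,T=st()
w=vision.get_image("wrist"); cv2.imwrite("pics/w11.png",w["img"][:,:,::-1])
d=vision.get_image("top"); cv2.imwrite("pics/t11.png",cv2.resize(d["img"][105:235,200:400,::-1],None,fx=4,fy=4,interpolation=cv2.INTER_CUBIC))
E
```

```text
t 22.5 tcp [ 530.2 -130.4  182.1] rack [-163.8   11.3] F [-0.5  0.3 -1. ] g 55.4 j6 -0.12 tilt x [ 0.01  -0.025 -1.   ]
jaw yaw - rack yaw deg -89.93 y [ 0.948 -0.318  0.017] z [-0.318 -0.948  0.02 ]
```

View pics/w11.png

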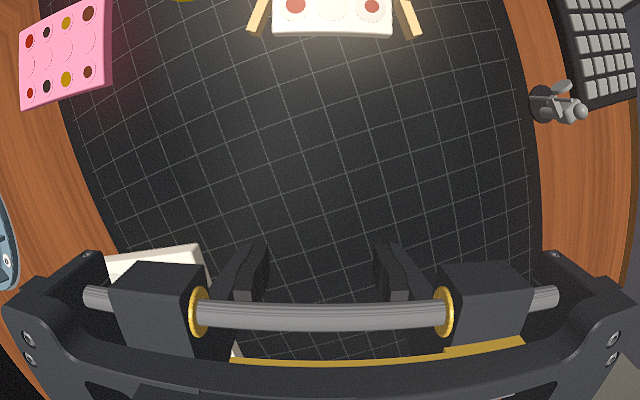

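View pics/t11.png

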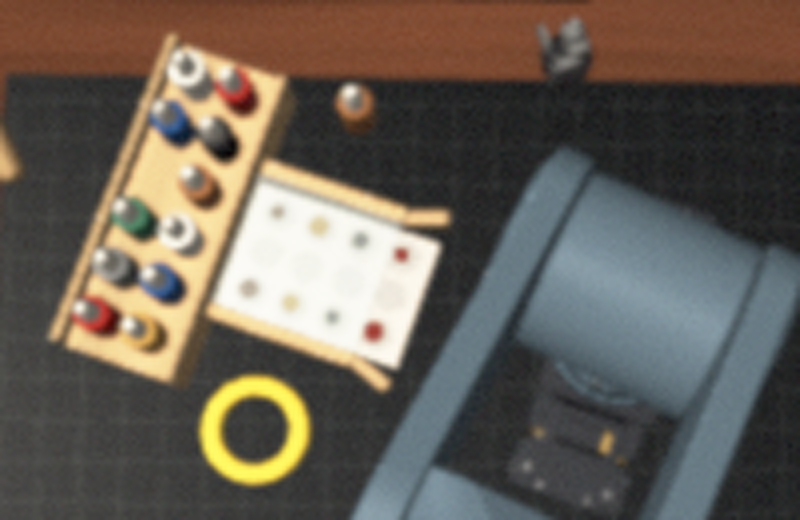

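```bash
python3 - <<'E'
from p import *
d=vision.get_image("top")
o=lambda c:(np.array(c,float)+.5)/4-.5+[200,105]
print([torack(p).round(1) for p in hit(d,o([(441,242),(399,370)]),16)])
o,T=st(); print(abs(o["qd"]).max())
ctrl.job_done()
E
```

```text
[array([-28.5, -48.3]), array([-31.5,  50. ])]
t 22.65 tcp [ 530.4 -129.9  181.7] rack [-163.3   11.4] F [-0.1  0.6 -0.3] g 55.3 j6 -0.12 tilt x [ 0.009 -0.024 -1.   ]
jaw yaw - rack yaw deg -89.88 y [ 0.948 -0.317  0.016] z [-0.318 -0.948  0.02 ]
0.006614738749394744
the job is handed in; nothing more can be done
```

The small white palette is in the bay and against the stop, and I handed the job in at about 22.7 s with the gripper clear of it. No verdict came back.

I straightened it with two spread fingertips along its long edge. Then I pushed it in from behind, with one small sideways correction on the way.

- **Depth:** in the last top view its outer corners read x = -28.5 and -31.5 mm in the rack's frame, mean -30. Fully home is -30, so the centre is at about x = 40. On the last pushes it stopped following the commanded steps.
- **Contact force:** the force stayed low at 3–4 N, so the force alone is not strong proof of contact with the stop.
- **Sideways position:** about +1 to +2 mm off the centre line. The top view gives +1 and the wrist view about +2; the limit is 5 mm.
- **Angle:** about 0.03 rad from the two top-view corners, and less in the wrist view. The limit is 0.07.
- **Other things:** the figure, paint bottle and tape look unmoved in the last top view. The arm did not touch the mug or jar, but I did not measure them again at the end.

The wrist camera read the rack about 4 mm too far in. I corrected for this by comparing the palette's edge with the cheek tips, and the two were level.

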